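# Clamp the amplifier module and index the repair turntable

## Task

Swing the yellow-handled hold-down frame fully down over the amplifier module on the repair turntable. Then lift the red sprung plunger, turn the turntable until the pointer is at the green mark, and let the plunger drop fully home in that hole. The module must stay in its nest and the frame closed; leave everything else on the bench where it is.

Things in the scene. Friction and masses are not known exactly. Their poses are not given: they have to be found in the camera images.
- stand: fixed round grey index plate, 360 mm diameter, top 20 mm above the bench. Origin on the turntable's vertical axis at bench level; its -x axis points to the front hole. Five index holes (13 mm) lie 130 mm from the axis: the front one and at 35 and 70 degrees to either side. The pin starts in the unmarked front hole; each other hole has a coloured disc just outside it, 164 mm from the axis.
- mark_green: green disc, 28 mm diameter, 3 mm thick, on the plate 164 mm from the turntable axis, in line with the hole to be used (that hole lies on the line from the axis to the mark, 130 mm out). The red, yellow and blue discs mark the other three holes. Which disc is at which hole changes. Origin at the middle of its underside.
- turntable (a joint): angle of the turntable about its vertical axis, rad, 0 at the front hole, positive counter-clockwise seen from above, stops at -1.4 and 1.4. Turntable: aluminium disc, 196 mm diameter, top face 34 mm above the bench, with a lug carrying the plunger. It turns with a light drag and stays where left; it is locked while the pin is in a hole.
- pointer (a point): point on the turntable 164 mm from its axis, straight out from the plunger past the tip of the small white pointer, 22 mm above the bench; it lies over a mark when the plunger is at that mark's hole.
- plunger (a joint): height of the sprung index plunger, m: 0 when it is home in a hole, stop at 0.022. Its round-ended pin (10 mm) is clear of the plate above 0.012 and otherwise rests on the plate at 0.012. A spring pushes it down with 4.4 N when home, 8 N at 0.016.
- plunger_grip (a point): middle of the plunger's red upright knob, on its axis: a cylinder of 32 mm diameter and 48 mm height, standing on the lug 130 mm from the turntable axis. When home this point is 84 mm above the bench, the knob's underside 60 mm and its top 108 mm. The knob moves up with the plunger and round with the turntable.
- frame (a joint): opening angle of the hold-down frame, rad: 0 fully closed on the module, starts raised at 1.15 to 1.5, stop at 1.6. The stiff hinge keeps it where it is left.
- frame_bar (a point): middle of the yellow round handle bar of the steel hold-down frame: 12 mm thick, 100 mm long, level, parallel to the hinge. Closed, it is 98 mm above the bench and 57 mm from the turntable axis on the plunger's side. The frame's two arms (9 mm) join it 48 mm either side of the middle; a cross strip lies about 60 mm from the bar towards the hinge.
- frame_hinge (a point): middle of the frame's level hinge line, 78 mm above the bench, 56 mm behind the turntable axis on the side away from the plunger. The bar moves about it on a radius of 115 mm; closed, the bar is 113 mm in front of it and 20 mm above it.
- module: loose amplifier module with black fins on a green board, 70 x 120 x 35 mm, 0.25 to 0.5 kg, lying in the nest on the turntable, top 69 mm above the bench. Origin at the middle of its underside.
- nest (a point): middle of the nest floor on the turntable, on its axis, 34 mm above the bench; rails 12 mm high, 2 mm clear of the module.
- brush: bystander: paint brush with green handle, lying beside the plate; origin at the middle of its underside
- screwdriver: bystander: orange screwdriver lying beside the plate; origin at the middle of its underside
- pliers: bystander: blue-handled pliers, 150 mm, lying in front of the plate; origin at the middle of its underside
- capacitor: bystander: blue can capacitor, 36 mm diameter, 50 mm high, standing on the rear of the plate; origin at the middle of its underside
- spool: bystander: solder spool, 64 mm diameter, 54 mm high; origin at the middle of its underside
- jar: bystander: amber jar, 60 mm diameter, 85 mm high; origin at the middle of its underside
- parts_tray: bystander: orange tray, 100 x 70 x 35 mm; origin at the middle of its underside

How it is judged:
By the outcome, as a careful person would: the job done as asked, in the order asked, and still so for the second after the job is handed in, with the robot touching nothing.
It also fails if it takes over 54 s, if anything falls off the work surface, if the arm or the gripper's body presses on something with over 40 N, if the wrist force passes 120 N, or if a joint passes its speed limit or range.

## Robot

A 6-joint arm with a two-finger parallel gripper is mounted at the origin on the work surface. World frame = base frame: x ahead of the robot, y to its left, z up, the work surface at z = 0. Lengths are in m, angles in rad, forces in N, time in s.
With the tool pointing down it reaches from about 0.375 to 0.975 m from the base axis. Payload 3.8 kg.
Tool frame: the origin (TCP) lies at the very end of the fingers, on their centre line; the grasp point (between the pads) lies 19 mm behind it; y points along the fingers, z is the direction in which the jaws open and shut, and the axes are right-handed (so a half turn about y gives the same grasp; the last joint's range is limited). The gripper opens to 85 mm and grips with 20 to 120 N. Pads are 22 mm wide; open, the fingers measure 114 mm over their backs; the gripper's body (76 mm by 85 mm) begins 54 mm behind the grasp point. The pads swing forward as they close: fully open they stand 13 mm farther back than shut.
Start: joints at [1.217, 0.264, 1.604, -0, 1.274, -0.037], TCP at [0.21, 0.641, 0.231] pointing down, gripper open.
Joint ranges: [-2.63, 2.63], [-0.94, 2.18], [0.31, 2.57], [-1.31, 4.45], [0, 2.66], [-2.55, 2.55]. Speed limits (rad/s): [2.57, 2.57, 3.14, 3.14, 3.14, 3.14].

## Interface

Orientations are given as a rotation vector (axis times angle).
In Python, from workcell import bot gives the robot as it stands.
- The arm moves only by the tool play_rows, never from a script. Its argument "series" is text: rows parted by semicolons, each of 7 numbers parted by spaces: the shift along the tool's x, y, z in cm, then the turn, a rotation vector about the tool's x, y, z in degrees, then the finger opening in cm, from 0 to 8.54. In form: dx dy dz rx ry rz grip; .... A call has 1 to 12 rows; each row is the pose to reach, as a shift and turn from the pose measured when the call began, along the tool's axes at that moment; what a row does not reach only later rows make up. A row lasts 1/12 s, in which the tool goes at most 41.7 mm and 7.16 degrees, less where a joint would pass 70% of its speed; a pose out of reach is approached as far as the arm can. A call with a gripper value outside its range is refused whole. The fingers move at their own pace and stop on an object; "newtons" is the grip in N (left out, the last holds). Time passes only in rows, so rows that repeat a pose let the fingers close. It gives the time, the measured TCP pose, the force and the opening at its end, in the units of the state.
- bot.read_state(): the state, without advancing time (a new reading comes with each control period).
- bot.read_camera(name): name is "scene" or "top" or "wrist"; returns the picture (384x512x3 uint8, blue, green, red); there is no depth.
- bot.calibration(name): a dict with "fx", "fy", "cx", "cy" (pixels), "origin" and "rotation" of the camera in the world. Camera axes: x right, y down, z forward; pixel columns grow to the right and rows downward; lengths in m; the calibration is good to about 2 mm. A picture is of the moment at which its call begins: read the wrist's pose just before it. calibration takes no time and is no camera call; for the wrist camera it gives the pose at the moment of the call.
- bot.finish_job(): hands the job in, once; it reports no verdict.
The state is a dict: "time": time; "q": joint angles; "joint_vel": joint speeds; "joint_torque": joint torques, N m; "tool_pos": TCP position; "tcp_rot": TCP orientation; "wrist_force": force on the tool from outside, world axes, zero at the start; "torque": the same for the moment, N m; "width": opening from 0.0 (shut) to 1.0 (fully open).
Only numpy, scipy, OpenCV 4.12 (cv2) and the standard library are available. Lean on these libraries where they do the work, as an engineer would, in place of code of your own. Each camera call takes 0.05 s, during which the arm holds its last target.

## Working session

There is one attempt and no reset: what is moved stays moved. The work goes in short steps, Python scripts to look and compute and a tool call to move; the robot and the scene stay as the last step left them, time stands still between calls to the robot, and variables do not carry over. Pictures are saved under pics/ and viewed, and the job is handed in when it is done.

Besides the shell and the picture viewer there is one more tool, called after "Call:" in YAML: its name, and indented under it one key for each argument. play_rows: Moves the arm, as the interface text tells. Its arguments: {"type":"object","properties":{"series":{"type":"string"},"newtons":{"type":"number"}},"required":["series"]}

```bash
mkdir -p pics; ls; python3 - <<'E'
from workcell import bot
import cv2
print(bot.read_state())
for n in ("scene","top"):
    c=bot.calibration(n); print(n,c)
    cv2.imwrite(f"pics/{n}0.png",bot.read_camera(n))
E
```

```text
pics
{'time': 0.0, 'q': array([ 1.21706104e+00,  2.64772606e-01,  1.60538772e+00, -3.50242899e-05,
        1.27368107e+00, -3.69101502e-02]), 'joint_vel': array([-0.00015175,  0.00071816,  0.00190303,  0.00024724, -0.00152096,
        0.00048119]), 'joint_torque': array([-9.88453394e-05, -5.15133977e+01, -3.67311180e+01, -1.07200851e-04,
        1.31877878e-02,  4.81003951e-06]), 'tool_pos': array([0.21006263, 0.64071107, 0.2299415 ]), 'tcp_rot': array([-1.55867443,  0.24903128, -0.24839493]), 'wrist_force': array([ 0.22131346,  0.97430327, -0.09633306]), 'torque': array([ 0.02470747, -0.00083688,  0.04385715]), 'width': 1.0004180689631066}
scene {'fx': 373.37832769802714, 'fy': 373.37832769802714, 'cx': 258.22555755871093, 'cy': 183.87040886721783, 'origin': array([1.15531764, 0.06340928, 1.1428806 ]), 'rotation': array([-1.85886049, -1.98616108,  0.57393865])}
top {'fx': 432.8889493371603, 'fy': 432.8889493371603, 'cx': 257.64168421431697, 'cy': 200.76974686228328, 'origin': array([ 0.33135616, -0.00256576,  1.30939457]), 'rotation': array([-2.09627296,  2.1507697 , -0.17010925])}
```

View pics/scene0.png

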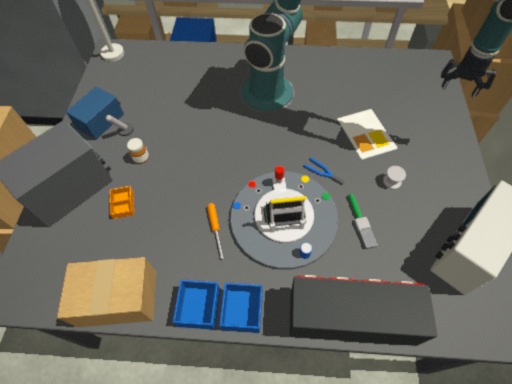

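View pics/top0.png

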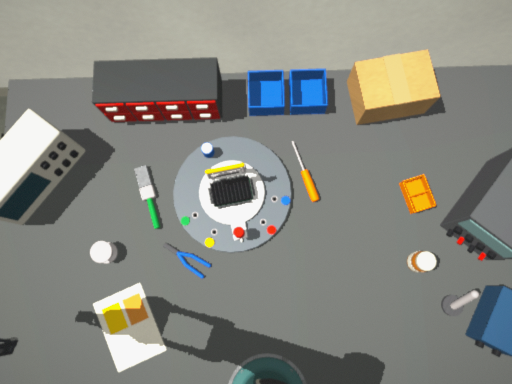

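```bash
cat > h.py <<'E'
import numpy as np,cv2
from scipy.spatial.transform import Rotation as R
def ray(c,u,v):
    d=R.from_rotvec(c['rotation']).apply([(u-c['cx'])/c['fx'],(v-c['cy'])/c['fy'],1.0]); return np.array(c['origin']),d
def at_z(c,u,v,z):
    o,d=ray(c,u,v); return o+d*(z-o[2])/d[2]
def proj(c,p):
    q=R.from_rotvec(c['rotation']).inv().apply(np.asarray(p,float)-c['origin']); return np.c_[q[...,0]/q[...,2]*c['fx']+c['cx'],q[...,1]/q[...,2]*c['fy']+c['cy']] if q.ndim>1 else (q[0]/q[2]*c['fx']+c['cx'],q[1]/q[2]*c['fy']+c['cy'])
E
python3 - <<'E'
import cv2
a=cv2.imread('pics/top0.png');b=cv2.imread('pics/scene0.png')
cv2.imwrite('pics/topc.png',cv2.resize(a[125:260,160:310],None,fx=5,fy=5,interpolation=cv2.INTER_CUBIC)[:600,:800])
cv2.imwrite('pics/scenec.png',cv2.resize(b[155:275,220:350],None,fx=5,fy=5,interpolation=cv2.INTER_CUBIC))
E
```

```text
(no output)
```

View pics/topc.png

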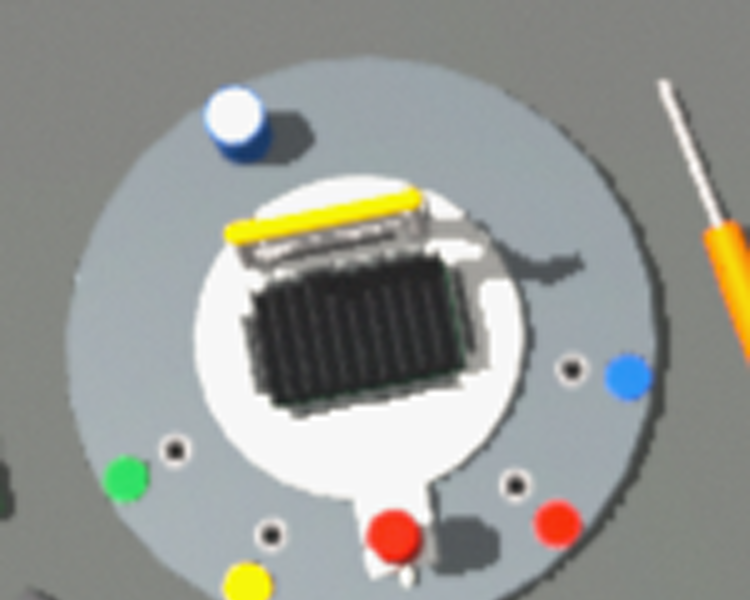

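View pics/scenec.png

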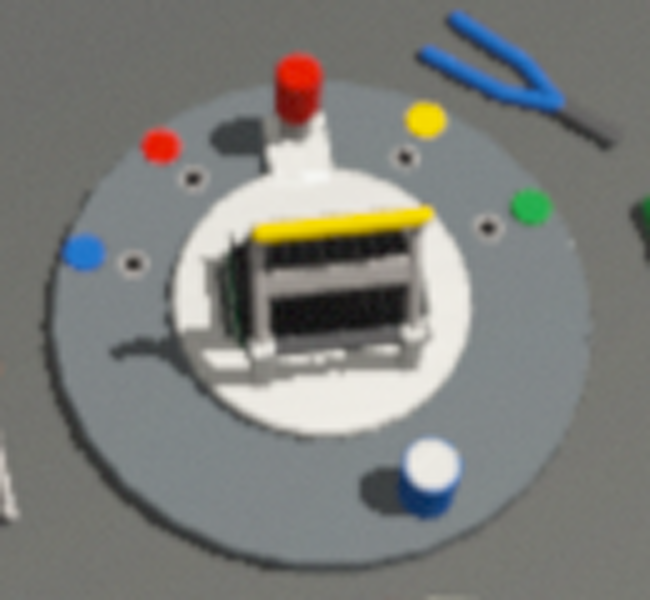

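```bash
cat > fit.py <<'E'
from h import *
from workcell import bot
from scipy.optimize import least_squares
T=bot.calibration('top');S=bot.calibration('scene')
def f(p,o): return np.array([(p[0]+.5)/5-.5+o[0],(p[1]+.5)/5-.5+o[1]])
names=[(164,35,.023),(164,70,.023),(164,-35,.023),(164,-70,.023),(130,35,.02),(130,70,.02),(130,-35,.02),(130,-70,.02),(130,0,.108)]
top=[(558,524),(629,377),(249,586),(126,479),(515,485),(571,370),(271,535),(175,450),(393,536)]
sc=[(161,147),(84,252),(426,120),(531,207),(193,178),(133,263),(405,157),(488,228),(299,66)]
top=np.array([f(p,(160,125)) for p in top]);sc=np.array([f(p,(220,155)) for p in sc])
def pts(x):
    return np.array([[x[0]+r/1e3*np.cos(np.pi+x[2]+np.radians(a)),x[1]+r/1e3*np.sin(np.pi+x[2]+np.radians(a)),z] for r,a,z in names])
def res(x,w=3):
    P=pts(x); out=[]
    if w&1: out.append(proj(T,P)-top)
    if w&2: out.append(proj(S,P)-sc)
    return np.concatenate(out).ravel()
for w in (1,2,3):
    s=least_squares(res,[.35,0,0],args=(w,)); print(w,s.x,np.degrees(s.x[2]),np.abs(s.fun).max(),np.sqrt(np.mean(s.fun**2)))
np.save('stand.npy',s.x)
print(np.round(s.fun.reshape(-1,2),1).tolist())
c,s_=np.cos(s.x[2]),np.sin(s.x[2]); M=np.array([[c,-s_,0],[s_,c,0],[0,0,1]]);o=np.array([s.x[0],s.x[1],0])
hinge=o+M@[.056,0,.078];
print('hinge',hinge,'knob',o+M@[-.13,0,.084],'green hole',pts(s.x)[7],'bar closed',o+M@[-.057,0,.098])
# bar in top/scene: ends -> solve for open angle
def bar(th):
    a=np.arctan2(.020,.113)+th
    p=hinge+M@[-.1148*np.cos(a),0,.1148*np.sin(a)]; y=M@[0,.05,0]
    return np.array([p+y,p,p-y])
bt=np.array([f(p,(160,125)) for p in [(228,233),(420,198)]]);bs=np.array([f(p,(220,155)) for p in [(432,214),(258,233)]])
def rb(t): 
    B=bar(t[0])[[0,2]]; return np.r_[(proj(T,B)-bt).ravel(),(proj(S,B)-bs).ravel()]
r=least_squares(rb,[1.3]); print(r.x,r.fun.round(1)); print(bar(r.x[0]))
E
python3 fit.py
```

```text
1 [0.58627806 0.09160684 0.17600318] 10.084239521738912 0.5097064217407024 0.18606137343449644
2 [0.58899981 0.0926469  0.17569702] 10.066697750304112 0.8096559952415703 0.23361867957514354
3 [0.58726123 0.09206071 0.17586137] 10.07611435031466 0.8558891833222901 0.3637393205930159
[[-0.3, -0.4], [-0.3, -0.3], [-0.5, -0.1], [-0.2, -0.3], [0.0, -0.2], [0.1, -0.3], [-0.0, -0.3], [-0.0, -0.2], [-0.3, -0.9], [-0.1, -0.8], [-0.0, -0.7], [-0.2, -0.6], [-0.1, -0.6], [-0.1, -0.4], [-0.1, -0.4], [-0.3, -0.3], [-0.2, -0.5], [-0.2, 0.4]]
hinge [0.64239749 0.10185826 0.078     ] knob [0.45926632 0.06931639 0.084     ] green hole [0.52211172 0.20455756 0.02      ] bar closed [0.53114038 0.0820882  0.098     ]
[1.20783764] [ 0.6 -0.1 -1.  -0.5 -1.3 -0.1 -0.5 -0.5]
[[0.61254936 0.14733761 0.1907819 ]
 [0.62129717 0.0981088  0.1907819 ]
 [0.63004498 0.04887999 0.1907819 ]]
```

```bash
cat >> h.py <<'E'
def toolR(yaw):  # z_tool horizontal at yaw, y_tool down
    z=np.array([np.cos(yaw),np.sin(yaw),0]);y=np.array([0,0,-1.]);return R.from_matrix(np.c_[np.cross(y,z),y,z])
def rel(st,p,Rt):
    R0=R.from_rotvec(st['tcp_rot']); d=R0.inv().apply(np.asarray(p)-st['tool_pos'])*100
    return np.r_[d,(R0.inv()*Rt).as_rotvec(degrees=True)]
E
python3 - <<'E'
from h import *
from workcell import bot
s=bot.read_state(); print(R.from_rotvec(s['tcp_rot']).as_matrix().round(3))
for yaw in (np.radians(10.08),np.radians(190.08)):
    print(rel(s,[.6213,.0981,.27],toolR(yaw)).round(2))
E
```

```text
[[ 0.95  -0.001  0.312]
 [-0.312 -0.002  0.95 ]
 [-0.    -1.    -0.002]]
[ 5.598e+01 -3.920e+00 -3.876e+01  1.100e-01  6.177e+01  6.000e-02]
[ 5.5980e+01 -3.9200e+00 -3.8760e+01  7.0000e-02 -1.1823e+02 -1.3000e-01]
```

Call:
play_rows:
  series: "5.6 -4 -3.9 0 6.2 0 8; 11.2 -4 -7.8 0 12.4 0 8; 16.8 -4 -11.6 0 18.5 0 7; 22.4 -4 -15.5 0 24.7 0 6; 28 -4 -19.4 0 30.9 0 5; 33.6 -4 -23.3 0 37 0 5; 39.2 -4 -27.1 0 43.2 0 5; 44.8 -4 -31 0 49.4 0 5; 50.4 -4 -34.9 0 55.6 0 5; 56 -3.9 -38.8 0 61.8 0 5; 56 -3.9 -38.8 0 61.8 0 5; 56 -3.9 -38.8 0 61.8 0 5"

```text
time: 1.1
tool_pos: [0.5085, 0.2456, 0.2687]
tcp_rot: [-1.289, 1.079, -1.08]
wrist_force: [0.8, 1.2, 0.2]
width: 0.586
```

Call:
play_rows:
  series: "0 0 0 0 0 0 5"

```text
time: 1.18
tool_pos: [0.512, 0.2399, 0.2684]
tcp_rot: [-1.288, 1.081, -1.087]
wrist_force: [0.6, 0.2, -0.3]
width: 0.588
```

```bash
python3 - <<'E'
from h import *
from workcell import bot
s=bot.read_state(); print(s['time'],s['tool_pos'],s['width'],s['wrist_force'],s['q'])
print(rel(s,[.6213,.0981,.172],toolR(np.radians(10.08))).round(2))
c=bot.calibration('wrist')
img=bot.read_camera('wrist');cv2.imwrite('pics/w1.png',img)
B=[[0.61254936,0.14733761,0.1907819],[0.62129717,0.0981088,0.1907819],[0.63004498,0.04887999,0.1907819]]
print(proj(c,np.array(B)))
E
```

```text
1.1833 [0.51203816 0.23991191 0.26835429] 0.5875728449725361 [ 0.56293253  0.18241449 -0.29370011] [ 0.39730147  0.03678378  1.79491327 -0.00535264  1.31140163  0.22928731]
[15.77  9.72  8.38  0.02 -0.37  0.31]
[[351.69770914 314.83748043]
 [347.51766459 360.65707985]
 [343.72673514 402.21139035]]
```

View pics/w1.png

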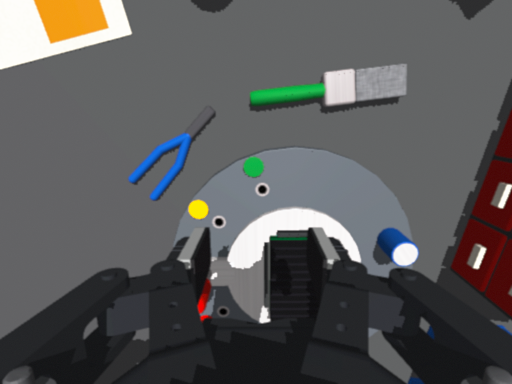

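Call:
play_rows:
  series: "3 -0.2 1.6 0 0 0 5; 6 -0.2 3.2 0 0 0 5; 9 -0.2 4.8 0 0 0 5; 12 -0.2 6.4 0 0 0 5; 15 -0.2 8 0 0 0 5; 15.8 -0.2 8.4 0 -0.4 0.3 5; 15.8 -0.2 8.4 0 -0.4 0.3 5; 15.8 -0.2 8.4 0 -0.4 0.3 5; 15.8 -0.2 8.4 0 -0.4 0.3 5"

```text
time: 1.98
tool_pos: [0.6186, 0.1022, 0.2701]
tcp_rot: [-1.288, 1.081, -1.074]
wrist_force: [-0.4, -0.1, 0.1]
width: 0.586
```

```bash
python3 - <<'E'
from h import *
from workcell import bot
s=bot.read_state(); print(s['time'],s['tool_pos'],s['width'],s['wrist_force'],s['q'])
print(rel(s,[.6213,.0981,.172],toolR(np.radians(10.08))).round(2))
c=bot.calibration('wrist')
img=bot.read_camera('wrist');cv2.imwrite('pics/w2.png',img)
B=[[0.61254936,0.14733761,0.1907819],[0.62129717,0.0981088,0.1907819],[0.63004498,0.04887999,0.1907819]]
print(proj(c,np.array(B)))
cv2.imwrite('pics/s2.png',cv2.resize(bot.read_camera('scene')[125:245,210:340],None,fx=5,fy=5,interpolation=cv2.INTER_CUBIC))
E
```

```text
1.9833 [0.61858829 0.1021833  0.27008333] 0.5864961976835452 [-0.43502452 -0.14244959  0.13235289] [ 0.12233587  0.15489053  1.66308737  0.00306053  1.32706961 -0.05596908]
[ 0.48  9.81  0.23  0.19  0.09 -0.18]
[[260.02374954 139.70320482]
 [259.85845551 203.20859489]
 [259.7104581  260.06868398]]
```

View pics/w2.png

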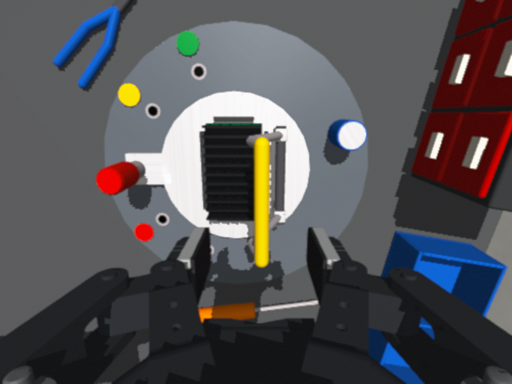

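View pics/s2.png

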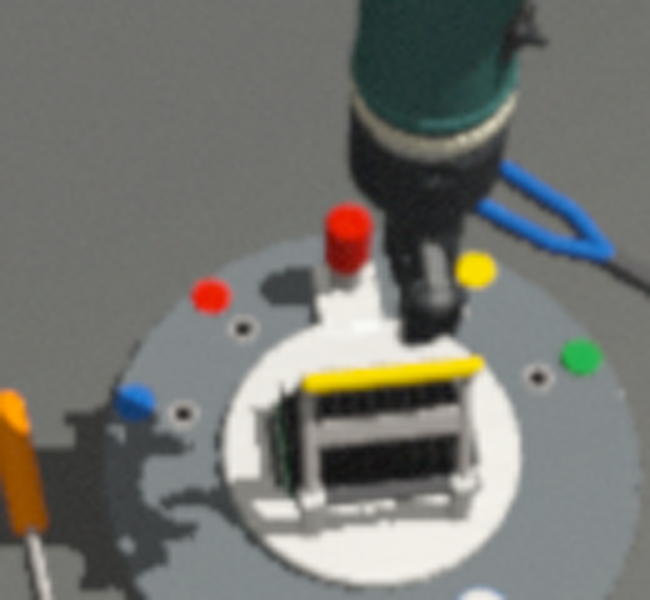

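Call:
play_rows:
  series: "0.5 2 0.2 0 0 0 5; 0.5 4 0.2 0 0 0 5; 0.5 6 0.2 0 0 0 5; 0.5 8 0.2 0 0 0 5; 0.5 9.8 0.2 0 0 0 5; 0.5 9.8 0.2 0 0 0 5; 0.5 9.8 0.2 0 0 0 5; 0.5 9.8 0.2 0 0 0 5"

```text
time: 2.75
tool_pos: [0.6217, 0.0988, 0.1737]
tcp_rot: [-1.288, 1.078, -1.074]
wrist_force: [0.5, 0.1, 1.2]
width: 0.586
```

Call:
play_rows:
  series: "0 0 0 0 0 0 3; 0 0 0 0 0 0 2; 0 0 0 0 0 0 1; 0 0 0 0 0 0 0.6; 0 0 0 0 0 0 0.6; 0 0 0 0 0 0 0.6; 0 0 0 0 0 0 0.6; 0 0 0 0 0 0 0.6"
  newtons: 25

```text
time: 3.42
tool_pos: [0.6224, 0.0989, 0.1753]
tcp_rot: [-1.286, 1.077, -1.074]
wrist_force: [-1.3, -0.2, 5.9]
width: 0.128
```

```bash
python3 - <<'E'
from h import *
from workcell import bot
s=bot.read_state(); print(s['time'],s['tool_pos'],s['width'],s['wrist_force'])
c=bot.calibration('wrist')
img=bot.read_camera('wrist');cv2.imwrite('pics/w3.png',img)
H=np.array([.6424,.1019,.078]);u=np.array([-np.cos(.17586),-np.sin(.17586),0])
# grasp point -> angle
g=s['tool_pos']+[0,0,.019]; d=g-H; r=np.hypot(d@u,d[2]); a=np.arctan2(d[2],d@u); print('r',r,'theta',a-.1752)
Rt=R.from_rotvec(s['tcp_rot']); k=H+.1148*(u*np.cos(a)+[0,0,np.sin(a)])
off=s['tool_pos']-k
for th in np.linspace(a-.1752,0.0,13):
    p=H+.1148*(u*np.cos(th+.1752)+np.array([0,0,np.sin(th+.1752)])); print(round(th,3),rel(s,s['tool_pos']+p-k,Rt)[:3].round(2))
E
```

```text
3.4167 [0.62235693 0.09890679 0.17534594] 0.12842577887204512 [-1.30921639 -0.174356    5.92967187]
r 0.11809634923073553 theta 1.223209199062978
1.223 [-0.  0.  0.]
1.121 [-0.    0.26 -1.14]
1.019 [-0.01  0.63 -2.25]
0.917 [-0.01  1.11 -3.31]
0.815 [-0.01  1.7  -4.33]
0.714 [-0.01  2.39 -5.27]
0.612 [-0.01  3.17 -6.14]
0.51 [-0.01  4.04 -6.93]
0.408 [-0.01  4.98 -7.62]
0.306 [-0.01  5.99 -8.21]
0.204 [-0.01  7.05 -8.7 ]
0.102 [-0.01  8.16 -9.08]
0.0 [-0.    9.3  -9.35]
```

View pics/w3.png

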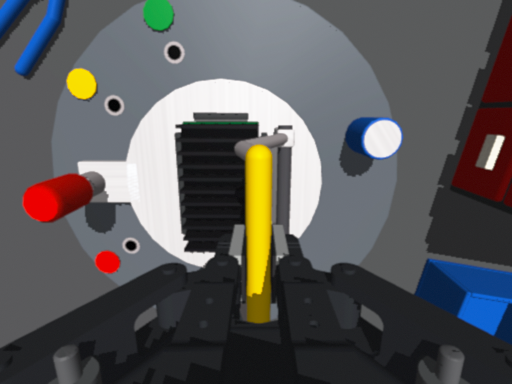

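Call:
play_rows:
  series: "0 0.1 -0.6 0 0 0 0.6; 0 0.26 -1.14 0 0 0 0.6; 0 0.43 -1.7 0 0 0 0.6; 0 0.63 -2.25 0 0 0 0.6; 0 0.87 -2.8 0 0 0 0.6; 0 1.11 -3.31 0 0 0 0.6; 0 1.4 -3.83 0 0 0 0.6; 0 1.7 -4.33 0 0 0 0.6; 0 2.04 -4.8 0 0 0 0.6; 0 2.39 -5.27 0 0 0 0.6; 0 2.39 -5.27 0 0 0 0.6"

```text
time: 4.38
tool_pos: [0.5685, 0.0892, 0.1499]
tcp_rot: [-1.288, 1.079, -1.073]
wrist_force: [1.4, 0.5, -1.2]
width: 0.124
```

```bash
cat > arc.py <<'E'
from h import *
from workcell import bot
import sys
s=bot.read_state(); print(s['time'],s['tool_pos'],s['width'],s['wrist_force'])
cv2.imwrite(sys.argv[1],bot.read_camera('wrist'))
H=np.array([.6424,.1019,.078]);u=np.array([-np.cos(.17586),-np.sin(.17586),0])
g=s['tool_pos']+[0,0,.019]; d=g-H; r=np.hypot(d@u,d[2]); a=np.arctan2(d[2],d@u); print('r',r,'theta',a-.1752)
Rt=R.from_rotvec(s['tcp_rot']); k=H+r*(u*np.cos(a)+[0,0,np.sin(a)])
for th in np.linspace(a-.1752,0.0,13):
    p=H+.1148*(u*np.cos(th+.1752)+np.array([0,0,np.sin(th+.1752)])); print(round(th,3),rel(s,s['tool_pos']+p-k,Rt)[:3].round(2))
E
python3 arc.py pics/w4.png
```

```text
4.3833 [0.5685172  0.08921845 0.14986288] 0.1242050901317492 [ 1.41483738  0.52846501 -1.22657595]
r 0.11779371603324604 theta 0.7057957136338813
0.706 [0.   0.23 0.19]
0.647 [ 0.    0.68 -0.32]
0.588 [ 0.    1.15 -0.8 ]
0.529 [ 0.    1.65 -1.25]
0.471 [ 0.    2.18 -1.67]
0.412 [ 0.    2.73 -2.06]
0.353 [ 0.    3.31 -2.41]
0.294 [ 0.    3.9  -2.73]
0.235 [ 0.    4.51 -3.02]
0.176 [ 0.    5.14 -3.27]
0.118 [ 0.01  5.78 -3.48]
0.059 [ 0.01  6.43 -3.66]
0.0 [ 0.01  7.09 -3.79]
```

View pics/w4.png

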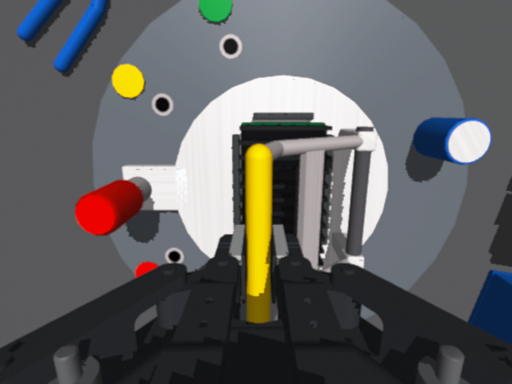

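Call:
play_rows:
  series: "0 0.45 -0.5 0 0 0 0.6; 0 0.95 -0.95 0 0 0 0.6; 0 1.45 -1.4 0 0 0 0.6; 0 2 -1.8 0 0 0 0.6; 0 2.55 -2.2 0 0 0 0.6; 0 3.1 -2.5 0 0 0 0.6; 0 3.7 -2.8 0 0 0 0.6; 0 4.3 -3.1 0 0 0 0.6; 0 4.95 -3.35 0 0 0 0.6; 0 5.6 -3.55 0 0 0 0.6; 0 6.2 -3.7 0 0 0 0.6; 0 6.5 -3.8 0 0 0 0.6"

```text
time: 5.43
tool_pos: [0.5321, 0.0827, 0.0856]
tcp_rot: [-1.287, 1.078, -1.074]
wrist_force: [0.4, 0.7, 21.8]
width: 0.128
```

```bash
python3 arc.py pics/w5.png
```

```text
5.4333 [0.53208387 0.08267808 0.08557422] 0.12788409350880606 [ 0.37322094  0.73693301 21.79274421]
r 0.11508770115529106 theta 0.05780676227909015
0.058 [0.   0.01 0.03]
0.053 [0.   0.06 0.02]
0.048 [0.   0.11 0.  ]
0.043 [ 0.    0.17 -0.01]
0.039 [ 0.    0.22 -0.02]
0.034 [ 0.    0.28 -0.03]
0.029 [ 0.    0.33 -0.04]
0.024 [ 0.    0.38 -0.05]
0.019 [ 0.    0.44 -0.07]
0.014 [ 0.    0.49 -0.08]
0.01 [ 0.    0.55 -0.09]
0.005 [ 0.   0.6 -0.1]
0.0 [ 0.    0.66 -0.11]
```

View pics/w5.png

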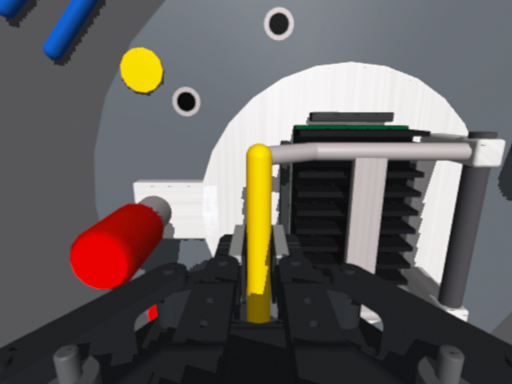

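Call:
play_rows:
  series: "0 0.15 0 0 0 0 0.6; 0 0.3 0 0 0 0 0.6; 0 0.5 0 0 0 0 0.6; 0 0.7 -0.1 0 0 0 0.6; 0 0.7 -0.1 0 0 0 0.6; 0 0.7 -0.1 0 0 0 0.6"
  newtons: 50

```text
time: 5.98
tool_pos: [0.5323, 0.0827, 0.0853]
tcp_rot: [-1.286, 1.077, -1.074]
wrist_force: [-12.3, -1.7, 41.4]
width: 0.12
```

```bash
python3 arc.py pics/w6.png|head -2
```

```text
5.9833 [0.53225603 0.08270538 0.08531627] 0.11951813352005833 [-12.32052601  -1.74603021  41.43122405]
r 0.11485875952530328 theta 0.05597199085396401
```

Call:
play_rows:
  series: "0 -0.3 0 0 0 0 0.6; 0 -0.3 0 0 0 0 2; 0 -0.3 0 0 0 0 3; 0 -0.3 0 0 0 0 3; 0 -2 0 0 0 0 3; 0 -4 0 0 0 0 3; 0 -6 0 0 0 0 3; 0 -8 0 0 0 0 3; 0 -8 0 0 0 0 2; 0 -8 0 0 0 0 0; 0 -8 0 0 0 0 0; 0 -8 0 0 0 0 0"

```text
time: 7.03
tool_pos: [0.5304, 0.0823, 0.1629]
tcp_rot: [-1.29, 1.08, -1.072]
wrist_force: [0.1, -0.4, -0.4]
width: -0.001
```

```bash
python3 - <<'E'
from h import *
from workcell import bot
s=bot.read_state(); print(s['time'],s['tool_pos'],s['width'],s['wrist_force'])
c=bot.calibration('wrist');i=bot.read_camera('wrist')
cv2.imwrite('pics/w7.png',i)
sc=bot.calibration('scene');j=bot.read_camera('scene')
cv2.imwrite('pics/s7.png',cv2.resize(j[155:275,220:350],None,fx=5,fy=5,interpolation=cv2.INTER_CUBIC))
M=R.from_euler('z',.17586).as_matrix();H=np.array([.6424,.1019,.078])
for th in (0,.03,.06,.1):
    a=.1752+th;p=H+M@[-.1148*np.cos(a),0,.1148*np.sin(a)];y=M@[0,.05,0]
    P=np.array([p+y,p-y]); print(th,proj(c,P).round(1).tolist(),((proj(sc,P)-[220,155]+.5)*5-.5).round(0).tolist())
E
```

```text
7.0333 [0.53043006 0.0822736  0.16286156] -0.0007185819377552038 [ 0.06121612 -0.37783714 -0.35286036]
0 [[258.4, 135.3], [258.0, 264.0]] [[389.0, 161.0], [236.0, 177.0]]
0.03 [[259.3, 135.7], [258.8, 266.2]] [[389.0, 160.0], [236.0, 175.0]]
0.06 [[260.4, 136.0], [259.8, 268.4]] [[390.0, 158.0], [237.0, 173.0]]
0.1 [[262.2, 136.5], [261.3, 271.4]] [[391.0, 156.0], [237.0, 171.0]]
```

View pics/w7.png

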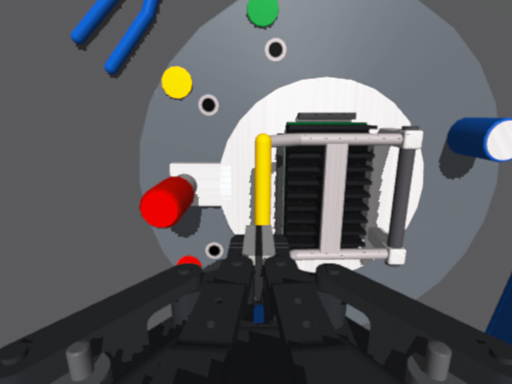

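View pics/s7.png

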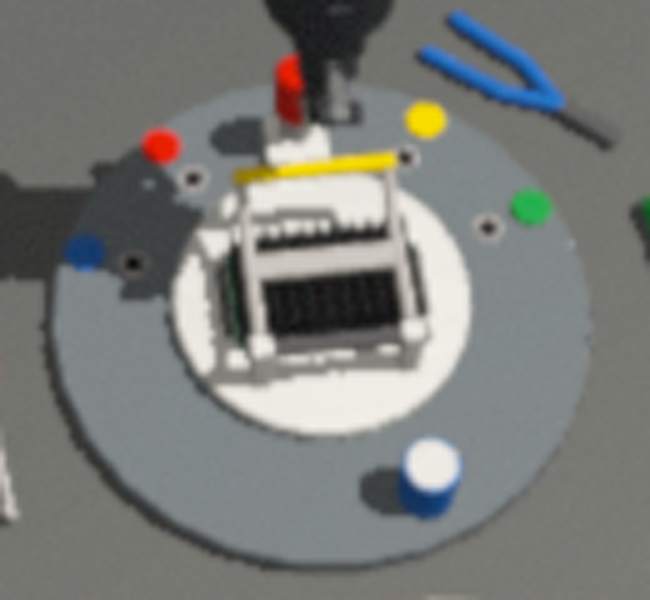

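Call:
play_rows:
  series: "0 1.5 0 0 0 0 0; 0 3 0 0 0 0 0; 0 4.5 0 0 0 0 0; 0 5.1 0 0 0 0 0; 0 5.3 0 0 0 0 0; 0 5.5 0 0 0 0 0; 0 5.7 0 0 0 0 0; 0 5.85 0 0 0 0 0; 0 5.85 0 0 0 0 0; 0 5.85 0 0 0 0 0"

```text
time: 7.97
tool_pos: [0.5313, 0.0825, 0.1054]
tcp_rot: [-1.288, 1.078, -1.073]
wrist_force: [-0.5, -0.1, -0.2]
width: 0.0
```

Call:
play_rows:
  series: "0 0.1 0 0 0 0 0; 0 0.2 0 0 0 0 0; 0 0.3 0 0 0 0 0; 0 0.4 0 0 0 0 0; 0 0.4 0 0 0 0 0"

```text
time: 8.38
tool_pos: [0.5317, 0.0826, 0.1036]
tcp_rot: [-1.288, 1.078, -1.074]
wrist_force: [-6.0, 0.1, 13.6]
width: -0.001
```

Call:
play_rows:
  series: "0 0.3 0 0 0 0 0; 0 0.5 0 0 0 0 0; 0 0.6 0 0 0 0 0; 0 0.6 0 0 0 0 0"

```text
time: 8.72
tool_pos: [0.5319, 0.0826, 0.1032]
tcp_rot: [-1.288, 1.078, -1.074]
wrist_force: [-16.2, -2.3, 33.9]
width: -0.0
```

```bash
cat > k.py <<'E'
from h import *
from workcell import bot
s=bot.read_state(); print(s['time'],s['tool_pos'],s['width'],s['wrist_force'])
x=np.load('stand.npy')
for t,z,tz in ((0,.16,0),):
    p=[x[0]-.13*np.cos(x[2]),x[1]-.13*np.sin(x[2])]
    print('knob',p); print(rel(s,[*p,.16],toolR(x[2]+np.pi/2)).round(2),rel(s,[*p,.068],toolR(x[2]+np.pi/2)).round(2))
E
python3 k.py
```

```text
8.7167 [0.53192927 0.0826084  0.10317905] -0.000435348857814802 [-16.17598981  -2.33278004  33.93986307]
knob [np.float64(0.45926632016423785), np.float64(0.06931639224001565)]
[-0.000e+00 -5.670e+00 -7.390e+00 -7.000e-02 -8.978e+01 -1.600e-01] [ 2.000e-02  3.530e+00 -7.380e+00 -7.000e-02 -8.978e+01 -1.600e-01]
```

Call:
play_rows:
  series: "0 -3 0 0 0 0 0; 0 -6 0 0 0 0 2; 0 -6.5 -1 0 -7 0 4; 0 -6.5 -2 0 -14 0 5; 0 -6.5 -3 0 -21 0 5.5; 0 -6.5 -4 0 -28 0 5.5; 0 -6.5 -5 0 -35 0 5.5; 0 -6.5 -6 0 -42 0 5.5; 0 -6.5 -7 0 -49 0 5.5; 0 -6.5 -7.4 0 -56 0 5.5; 0 -6.5 -7.4 0 -63 0 5.5; 0 -6.5 -7.4 0 -70 0 5.5"

```text
time: 9.72
tool_pos: [0.459, 0.0692, 0.1682]
tcp_rot: [-1.565, 0.129, -0.128]
wrist_force: [0.3, -0.7, 0.5]
width: 0.643
```

```bash
python3 k.py
```

```text
9.7167 [0.4590047  0.0691873  0.16823914] 0.6427936376217152 [ 0.32089825 -0.70980708  0.51940797]
knob [np.float64(0.45926632016423785), np.float64(0.06931639224001565)]
[  0.02   0.82   0.02  -0.14 -19.44  -0.05] [  0.04  10.02  -0.    -0.14 -19.44  -0.05]
```

Call:
play_rows:
  series: "0 0 0 0 -7 0 5.5; 0 0 0 0 -14 0 5.5; 0 0 0 0 -19.4 0 5.5; 0 0 0 0 -19.4 0 5.5; 0 0 0 0 -19.4 0 5.5"

```text
time: 10.13
tool_pos: [0.4591, 0.0692, 0.1682]
tcp_rot: [-1.564, -0.135, 0.136]
wrist_force: [-0.2, -0.1, 0.2]
width: 0.641
```

```bash
python3 k.py; python3 - <<'E'
from h import *
from workcell import bot
c=bot.calibration('wrist');cv2.imwrite('pics/w8.png',bot.read_camera('wrist'))
print(proj(c,[.4593,.0693,.108]),proj(c,[.4593,.0693,.06]))
E
```

```text
10.1333 [0.45908072 0.06917718 0.16822606] 0.6411237066481618 [-0.15415297 -0.07917515  0.17651749]
knob [np.float64(0.45926632016423785), np.float64(0.06931639224001565)]
[ 0.02  0.82  0.01 -0.14 -0.2  -0.01] [ 2.000e-02  1.002e+01 -1.000e-02 -1.400e-01 -2.000e-01 -1.000e-02]
(np.float64(259.3824944738585), np.float64(204.97343413410758)) (np.float64(259.0663344957163), np.float64(188.55050402134168))
```

View pics/w8.png

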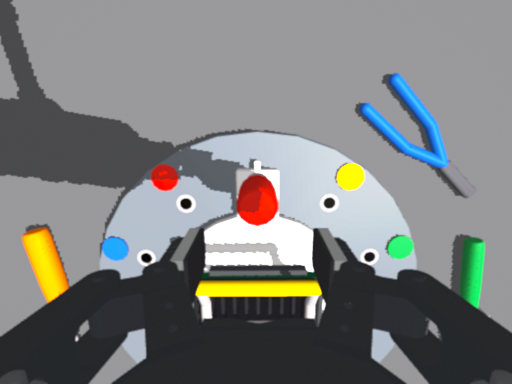

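Call:
play_rows:
  series: "0 2.5 0 0 0 0 5.5; 0 5 0 0 0 0 5.5; 0 7 0 0 0 0 5.5; 0 8.5 0 0 0 0 5.5; 0 9.7 0 0 0 0 5.5; 0 9.7 0 0 0 0 5.5; 0 9.7 0 0 0 0 5.5"

```text
time: 10.77
tool_pos: [0.4583, 0.0694, 0.0706]
tcp_rot: [-1.564, -0.132, 0.136]
wrist_force: [1.5, -0.1, -0.5]
width: 0.646
```

Call:
play_rows:
  series: "0 0 0 0 0 0 4; 0 0 0 0 0 0 3.2; 0 0 0 0 0 0 2.6; 0 0 0 0 0 0 2.6; 0 0 0 0 0 0 2.6; 0 0 0 0 0 0 2.6"
  newtons: 70

```text
time: 11.27
tool_pos: [0.4594, 0.0694, 0.072]
tcp_rot: [-1.564, -0.134, 0.134]
wrist_force: [-1.8, -0.6, 5.7]
width: 0.357
```

Call:
play_rows:
  series: "0 -0.5 0 0 0 0 2.6; 0 -1 0 0 0 0 2.6; 0 -1.5 0 0 0 0 2.6; 0 -1.75 0 0 0 0 2.6; 0 -1.75 0 0 0 0 2.6; 0 -1.75 0 0 0 0 2.6"

```text
time: 11.77
tool_pos: [0.4593, 0.0694, 0.0892]
tcp_rot: [-1.564, -0.134, 0.134]
wrist_force: [3.2, 1.0, -9.2]
width: 0.361
```

```bash
cat > turn.py <<'E'
from h import *
from workcell import bot
import sys
s=bot.read_state(); print(s['time'],s['tool_pos'],s['width'],s['wrist_force'],s['q'])
x=np.load('stand.npy');d=s['tool_pos'][:2]-x[:2]
r=np.hypot(*d);a=np.arctan2(d[1],d[0]);phi=np.degrees((a-x[2]-np.pi+np.pi)%(2*np.pi)-np.pi);print('r',r,'table deg',phi)
R0=R.from_rotvec(s['tcp_rot']);goal=float(sys.argv[1])
for t in np.linspace(phi,goal,int(sys.argv[2])+1)[1:]:
    aa=a+np.radians(t-phi);p=[x[0]+.13*np.cos(aa),x[1]+.13*np.sin(aa),s['tool_pos'][2]]
    print(round(t,1),rel(s,p,R.from_euler('z',t-phi,degrees=True)*R0).round(2).tolist())
E
python3 turn.py -70 13; python3 - <<'E'
from h import *
from workcell import bot
cv2.imwrite('pics/w9.png',bot.read_camera('wrist'))
E
```

```text
11.7667 [0.45927626 0.06939078 0.08918304] 0.36050490446143196 [ 3.20594683  1.01098647 -9.17467866] [ 0.09453199  0.00286333  2.18098145  0.00291624  0.95768866 -1.64880062]
r 0.12997721481513524 table deg -0.03151700011482222
-5.4 [0.05, 0.0, 1.22, -0.0, 5.38, -0.01]
-10.8 [0.22, 0.01, 2.43, -0.0, 10.76, -0.03]
-16.2 [0.49, 0.01, 3.62, -0.0, 16.15, -0.04]
-21.6 [0.88, 0.01, 4.77, -0.01, 21.53, -0.05]
-26.9 [1.38, 0.01, 5.89, -0.01, 26.91, -0.06]
-32.3 [1.98, 0.02, 6.95, -0.01, 32.29, -0.08]
-37.7 [2.67, 0.02, 7.96, -0.01, 37.68, -0.09]
-43.1 [3.46, 0.02, 8.89, -0.01, 43.06, -0.1]
-48.5 [4.33, 0.02, 9.75, -0.01, 48.44, -0.11]
-53.9 [5.28, 0.03, 10.52, -0.01, 53.82, -0.13]
-59.2 [6.29, 0.03, 11.2, -0.01, 59.2, -0.14]
-64.6 [7.37, 0.03, 11.77, -0.02, 64.59, -0.15]
-70.0 [8.49, 0.03, 12.25, -0.02, 69.97, -0.17]
```

View pics/w9.png

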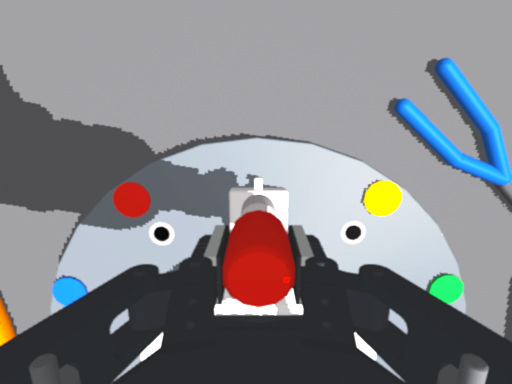

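Call:
play_rows:
  series: "0.05 0 1.22 0 5.38 0 2.6; 0.22 0 2.43 0 10.76 0 2.6; 0.49 0 3.62 0 16.15 0 2.6; 0.88 0 4.77 0 21.5 0 2.6; 1.38 0 5.89 0 26.9 0 2.6; 1.98 0 6.95 0 32.3 0 2.6; 2.67 0 7.96 0 37.7 0 2.6; 3.46 0 8.89 0 43.1 0 2.6; 4.33 0 9.75 0 48.4 0 2.6; 5.28 0 10.52 0 53.8 0 2.6; 6.29 0 11.2 0 59.2 0 2.6; 7.37 0 11.77 0 64.6 0 2.6"

```text
time: 12.82
tool_pos: [0.5122, 0.198, 0.0887]
tcp_rot: [-1.437, 0.749, -0.747]
wrist_force: [4.2, -1.4, -9.5]
width: 0.358
```

```bash
python3 turn.py -70 3
```

```text
12.8167 [0.51215644 0.19803553 0.08872895] 0.35765276408008523 [ 4.16222789 -1.3839717  -9.4529315 ] [ 3.22799130e-01  1.60795367e-01  2.00980939e+00  1.53214974e-03
  9.71055873e-01 -2.89900672e-01]
r 0.12988992245476746 table deg -64.7507576769173
-66.5 [-0.01, 0.0, 0.4, 0.0, 1.75, -0.0]
-68.3 [0.01, 0.0, 0.79, 0.0, 3.5, -0.0]
-70.0 [0.04, 0.0, 1.19, 0.01, 5.25, -0.0]
```

Call:
play_rows:
  series: "0 0 0.4 0 1.75 0 2.6; 0 0 0.8 0 3.5 0 2.6; 0.04 0 1.19 0 5.25 0 2.6; 0.04 0 1.19 0 5.25 0 2.6; 0.04 0 1.19 0 5.25 0 2.6"

```text
time: 13.23
tool_pos: [0.5223, 0.2046, 0.0882]
tcp_rot: [-1.411, 0.817, -0.816]
wrist_force: [4.9, 1.0, -9.0]
width: 0.363
```

```bash
python3 turn.py -70 1; python3 - <<'E'
from h import *
from workcell import bot
cv2.imwrite('pics/w10.png',bot.read_camera('wrist'))
j=bot.read_camera('top');cv2.imwrite('pics/t10.png',cv2.resize(j[125:260,160:310],None,fx=5,fy=5,interpolation=cv2.INTER_CUBIC)[:600,:800])
E
```

```text
13.2333 [0.52231405 0.20455405 0.08818648] 0.3633896616045007 [ 4.92375469  1.02804434 -8.98265009] [ 3.28276481e-01  1.82456601e-01  1.98525394e+00  1.14891718e-03
  9.73968289e-01 -1.94297295e-01]
r 0.12989568045369487 table deg -70.0764501842654
-70.0 [-0.01, 0.0, -0.02, -0.0, -0.08, 0.0]
```

View pics/w10.png

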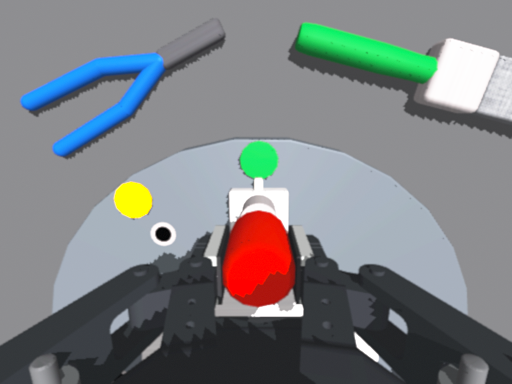

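Call:
play_rows:
  series: "0 0.4 0 0 0 0 2.6; 0 0.8 0 0 0 0 2.6; 0 1.2 0 0 0 0 2.6; 0 1.5 0 0 0 0 2.6; 0 1.5 0 0 0 0 2.6; 0 1.5 0 0 0 0 2.6"

```text
time: 13.83
tool_pos: [0.5222, 0.2045, 0.0735]
tcp_rot: [-1.411, 0.817, -0.816]
wrist_force: [3.3, 1.8, -6.4]
width: 0.357
```

Call:
play_rows:
  series: "0 0 0 0 0 0 3.5; 0 0 0 0 0 0 4.5; 0 0 0 0 0 0 5.5; 0 0 0 0 0 0 5.5; 0 0 0 0 0 0 5.5"

```text
time: 14.25
tool_pos: [0.5223, 0.2045, 0.074]
tcp_rot: [-1.411, 0.818, -0.817]
wrist_force: [-0.4, -0.4, -0.3]
width: 0.64
```

Call:
play_rows:
  series: "0 -2 0 0 0 0 5.5; 0 -4 0 0 0 0 5.5; 0 -6 0 0 0 0 5.5; 0 -8 0 0 0 0 5.5; 0 -10 0 0 0 0 5.5; 0 -13 0 0 0 0 5.5; 0 -16 0 0 0 0 5.5; 0 -19 0 0 0 0 5.5; 0 -19 -4 0 0 0 5.5; 0 -19 -8 0 0 0 5.5; 0 -19 -12 0 0 0 5.5; 0 -19 -12 0 0 0 5.5"

```text
time: 15.25
tool_pos: [0.4116, 0.1417, 0.2624]
tcp_rot: [-1.415, 0.822, -0.815]
wrist_force: [-1.1, -0.5, -0.8]
width: 0.645
```

```bash
python3 - <<'E'
from h import *
from workcell import bot
s=bot.read_state(); print(s['time'],s['tool_pos'],s['wrist_force'],s['width'])
c=bot.calibration('wrist');w=bot.read_camera('wrist');cv2.imwrite('pics/w11.png',w)
sc=bot.calibration('scene');j=bot.read_camera('scene');cv2.imwrite('pics/s11.png',cv2.resize(j[145:265,220:350],None,fx=5,fy=5,interpolation=cv2.INTER_CUBIC))
x=np.load('stand.npy')
for deg in (-70,-69,-71):
  for h in (0,.012):
    a=np.pi+x[2]+np.radians(deg); p=[x[0]+.13*np.cos(a),x[1]+.13*np.sin(a)]
    print(deg,h,'top',np.round((np.array(proj(sc,[*p,.108+h]))-[220,145]+.5)*5-.5,0),'bot',np.round((np.array(proj(sc,[*p,.06+h]))-[220,145]+.5)*5-.5,0),'wrist',np.round(proj(c,[*p,.108+h]),1))
E
```

```text
15.25 [0.41160933 0.14170082 0.26244721] [-1.09007787 -0.52678793 -0.81781616] 0.6447671398801217
-70 0 top [504. 209.] bot [494. 246.] wrist [380.9 177.8]
-70 0.012 top [506. 199.] bot [497. 237.] wrist [385.7 180.4]
-69 0 top [502. 206.] bot [493. 244.] wrist [378.7 177.8]
-69 0.012 top [504. 197.] bot [495. 235.] wrist [383.4 180.4]
-71 0 top [505. 212.] bot [496. 249.] wrist [383.1 177.8]
-71 0.012 top [508. 202.] bot [498. 240.] wrist [388.  180.4]
```

View pics/w11.png

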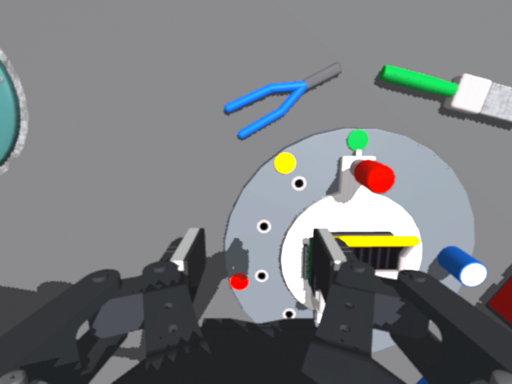

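View pics/s11.png

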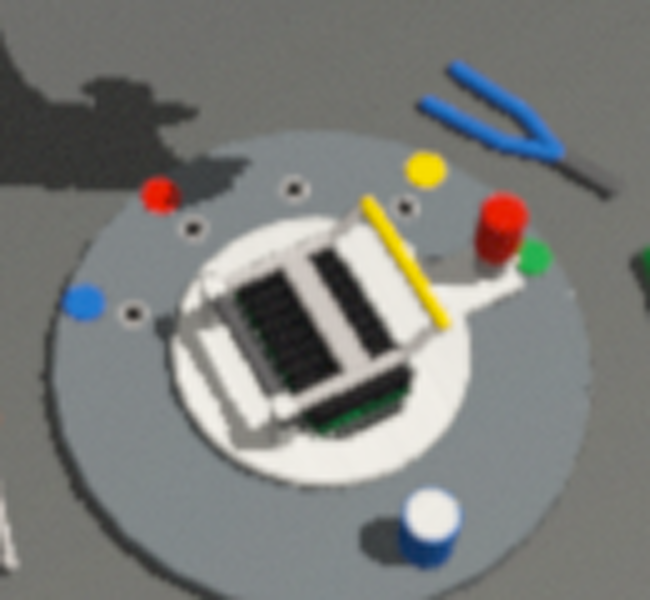

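```bash
python3 - <<'E'
from h import *
from workcell import bot
s=bot.read_state()
x=np.load('stand.npy');sc=bot.calibration('scene')
j=cv2.imread('pics/s11.png')
M=R.from_euler('z',x[2]-np.radians(70)).as_matrix();o=np.array([x[0],x[1],0])
P=np.array([o+M@[a,b,.069] for a,b in ((-.035,-.06),(-.035,.06),(.035,.06),(.035,-.06))])
B=np.array([o+M@[-.057,b,.098] for b in (-.05,.05)])
q=((proj(sc,P)-[220,145]+.5)*5-.5).astype(int); cv2.polylines(j,[q],True,(255,0,255),1)
q=((proj(sc,B)-[220,145]+.5)*5-.5).astype(int); cv2.polylines(j,[q],True,(0,0,255),1)
cv2.imwrite('pics/s12.png',j)
p=o+M@[-.13,0,0]; print(rel(s,[p[0],p[1],.13],R.from_rotvec(s['tcp_rot'])).round(2))
E
```

```text
[-0.02 13.43 12.1   0.    0.    0.  ]
```

View pics/s12.png

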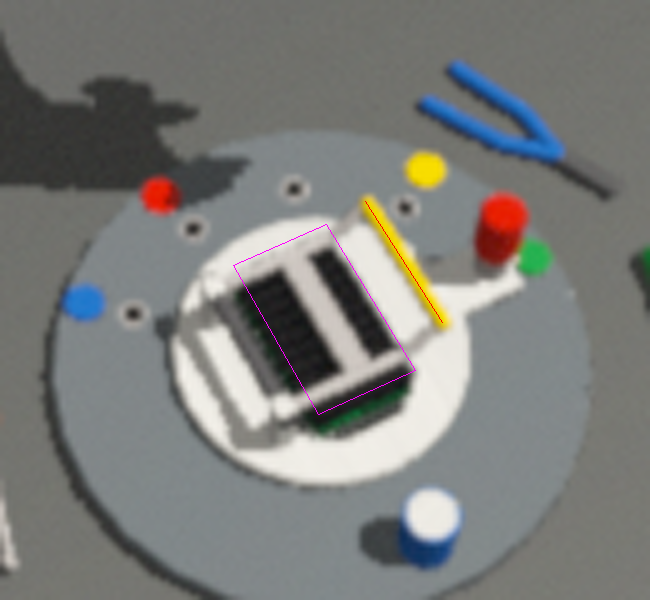

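Call:
play_rows:
  series: "0 0 3 0 0 0 0; 0 0 6 0 0 0 0; 0 0 9 0 0 0 0; 0 0 12.1 0 0 0 0; 0 4 12.1 0 0 0 0; 0 8 12.1 0 0 0 0; 0 11 12.1 0 0 0 0; 0 13 12.1 0 0 0 0; 0 14 12.1 0 0 0 0; 0 14.8 12.1 0 0 0 0; 0 15.2 12.1 0 0 0 0; 0 15.2 12.1 0 0 0 0"

```text
time: 16.35
tool_pos: [0.523, 0.2047, 0.1126]
tcp_rot: [-1.409, 0.817, -0.818]
wrist_force: [-0.1, -0.3, -0.2]
width: -0.005
```

Call:
play_rows:
  series: "0 0 0 0 0 0 0; 0 0.1 0 0 0 0 0; 0 0.2 0 0 0 0 0; 0 0.3 0 0 0 0 0; 0 0.3 0 0 0 0 0"

```text
time: 16.77
tool_pos: [0.5231, 0.2048, 0.11]
tcp_rot: [-1.408, 0.817, -0.818]
wrist_force: [-0.1, 0.5, -0.7]
width: -0.001
```

Call:
play_rows:
  series: "0 0.1 0 0 0 0 0; 0 0.2 0 0 0 0 0; 0 0.3 0 0 0 0 0; 0 0.4 0 0 0 0 0; 0 0.4 0 0 0 0 0"

```text
time: 17.18
tool_pos: [0.5246, 0.2056, 0.108]
tcp_rot: [-1.405, 0.815, -0.82]
wrist_force: [-0.6, 0.5, 7.4]
width: -0.001
```

Call:
play_rows:
  series: "0 -1 0 0 0 0 0; 0 -4 0 0 0 0 0; 0 -8 0 0 0 0 0; 0 -12 0 0 0 0 0; 0 -16 -2 0 0 0 0; 0 -16 -6 0 0 0 0; 0 -16 -10 0 0 0 0; 0 -16 -14 0 0 0 0; 0 -16 -14 0 0 0 0; 0 -16 -14 0 0 0 0"

```text
time: 18.02
tool_pos: [0.4006, 0.1346, 0.2673]
tcp_rot: [-1.404, 0.815, -0.821]
wrist_force: [1.4, -0.4, -0.3]
width: 0.001
```

```bash
python3 - <<'E'
from h import *
from workcell import bot
s=bot.read_state(); print(s['time'],s['tool_pos'],s['wrist_force'])
j=bot.read_camera('top');cv2.imwrite('pics/t13.png',cv2.resize(j,None,fx=1.5,fy=1.5))
E
```

```text
18.0167 [0.40055325 0.13459688 0.267339  ] [ 1.43311377 -0.38353044 -0.34757241]
```

View pics/t13.png

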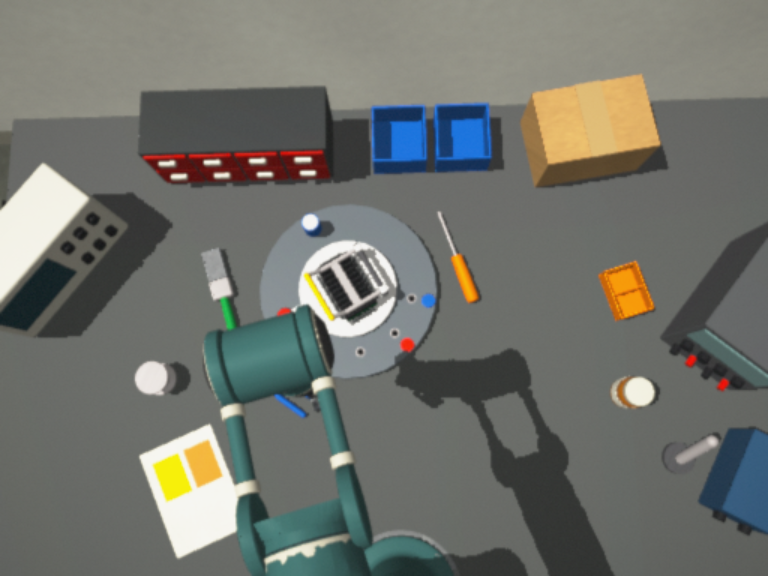

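The top view shows the frame closed on the module. The spool, brush, screwdriver, capacitor, tray and jar are all where they were, and the arm is clear of everything. I'm handing in.

```bash
python3 -c "
from workcell import bot
print(bot.finish_job())"
```

```text
the job is handed in; nothing more can be done
None
```

I closed the hold-down frame on the module, lifted the plunger and turned the turntable to the green mark, at -70°. I then lowered the plunger into that hole and let go. The job was handed in at about 18 s.

- **Frame:** pressing on the handle bar with shut fingers met it at about 0.104 m, its closed height. It did not move further under about 34 N. Afterwards the bar still matched its closed position in the scene camera.
- **Plunger:** touching the top of the knob met it at 0.108 m, its home height. In the last wrist views the pointer lined up with the green disc and the knob sat at the green hole.
- **Module and bench:** the module matched its nest outline in the scene camera. The other items looked unmoved, though in the last top view the arm covered the knob and green mark and partly hid the pliers and brush; those showed no change in the wrist and scene views just before.
- **Disagreement:** while gripping the bar, my estimate from the tool position gave about 0.056 rad still open. The bar had slipped in the pads, and the press from above showed it was closed.

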